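# Weigh a seed-sample carrier on the spring scale

### The job

Weigh the sample carrier: pick it up by the handle block on top, bring its bail in over the upturned tip of the spring scale's hook, and keep hold of it while you lower it slowly (at most some 3 cm a second) into the hook's notch until the hook bears all of its weight. Then let go, so that it hangs freely and the pointer settles without a drop, a bounce or a spring-back. Never push the scale past the end of its travel or press on it with the robot itself, and leave the other things on the bench where they stand.

Things in the scene. Friction and masses are not known exactly. Their poses are not given: they have to be found in the camera images.
- carrier: Carrier to weigh, one rigid piece of unknown mass, 0.30 to 0.90 kg: white perforated basket 120 (x) x 90 (y) x 40 mm with two capped amber bottles (to 58 mm), a steel bail and a wooden handle block over it. Window under the bail: 58 to 121 mm high at the middle; the hook enters it along the carrier's y, either way round. Origin: centre of underside, z up. Starts on the bench.
- carrier_bail (a point): Bar axis at the apex of the carrier's bail, 125 mm above its underside: this is to lie in the hook's notch. The bail is 8 mm round bar in the carrier's x-z plane: uprights at x = -62 and +62 mm rise to 100 mm, from there straight bars slope up to the apex at x = 0.
- carrier_grip (a point): Grip point in the handle block, 161 mm above the carrier's underside, 36 mm above the bail's apex. The block stands upright on the apex, 30 mm along the carrier's x, 14 mm along y, from 128 to 182 mm above the underside. Gripped across its 30 mm, the fingers stay clear of the hook.
- stand: Spring scale, fixed to the bench: grey base plate 160 (x) x 300 (y) x 12 mm, from y = -80 to +220 mm; white column 60 x 60 mm, 364 mm high, with a graduated face and black pointer on its +x and -x sides. The hook sticks out of the column's +y side, pointing along the stand's +y. Origin: underside, below the column's axis, z up.
- hook_notch (a point): Bar axis at the bottom of the hook's notch, at the stand's y = 130 mm, 250 mm high when unloaded; moves down with the hook. Hook: 8 mm bar, level at 16 mm above this point from the column to y = 106 mm, down to the notch, up to the tip at y = 154 mm, whose top is 22 mm above this point. The bail's axis rests 8 to 10 mm above this point.
- hook (a joint): How far the sprung hook and pointer have moved down, in m: 0 unloaded, graduations end at 0.110, stop at 0.120. The spring starts to yield at 0.2 N and then takes 90 N per m (11 mm of travel per newton), lightly damped; the carrier settles it at 0.030 to 0.096, by its mass.
- show_jar: Bystander: amber glass drop-shaped display jar, 72 mm across, 118 mm high; origin at the centre of its underside.
- punnet: Bystander: empty white open tray 110 x 85 x 40 mm; origin at the centre of its underside.
- germ_box: Bystander: clear germination box with lid, 162 x 122 x 85 mm; origin at the centre of its underside.
Things that resemble listed ones, but are neither listed nor needed, are in the scene too. What is shaped like the carrier but yellow is not meant.

How it is judged:
By the outcome, as a careful person would: the job done as asked, in the order asked, and still so for the second after the job is handed in, with the robot touching nothing.
It also fails if it takes over 58 s, if anything falls off the work surface, if the arm or the gripper's body presses on something with over 40 N, if the wrist force passes 120 N, or if a joint passes its speed limit or range.

### The arm

A 6-joint arm with a two-finger parallel gripper is mounted at the origin on the work surface. World frame = base frame: x ahead of the robot, y to its left, z up, the work surface at z = 0. Lengths are in mm, angles in rad, forces in N, time in s.
With the tool pointing down it reaches from about 250 to 725 mm from the base axis. Payload 9.7 kg.
Tool frame: the origin (TCP) lies midway between the tips of the shut fingers; the grasp point (between the pads) lies 19 mm behind it; z points along the fingers, y is the direction in which the jaws open and shut (so a half turn about z gives the same grasp; the last joint's range is limited). The gripper opens to 85 mm and grips with 20 to 120 N. Pads are 22 mm wide; open, the fingers measure 114 mm over their backs; the gripper's body (76 mm by 85 mm) begins 54 mm behind the grasp point. The pads swing forward as they close: fully open they stand 13 mm farther back than shut.
Start: joints at [1.269, 0.087, 0.176, 1.66, 0, 1.571], TCP at [163.479, 525.14, 231.284] pointing down, gripper open.
Joint ranges: [-3.13, 3.13], [-0.85, 1.81], [-1.15, 1.24], [-2.2, 2.28], [-1.44, 1.52], [-3.14, 3.14]. Speed limits (rad/s): [2.22, 2.22, 2.57, 3.14, 3.14, 3.14].

### API

Orientations are given as a unit quaternion [x, y, z, w].
In Python, from station import r, imaging, job_done gives the robot as it stands. The module is installed in compiled form; this text tells all that it offers.
- The arm moves only by the tool play_rows, never from a script. Its argument "series" is a list of rows, each a list of 6 numbers: the shift along the tool's x, y, z in cm, then the turn, a rotation vector about the tool's x, y, z in rad. In form: [[dx, dy, dz, ax, ay, az], ...]. A call has 1 to 12 rows; each row is the pose to reach, as a shift and turn from the pose commanded when the call began, along the tool's axes at that moment; what a row does not reach only later rows make up. A row lasts 1/8 s, in which the tool goes at most 62.5 mm and 10.7 degrees, less where a joint would pass 70% of its speed; a pose out of reach is approached as far as the arm can. A call with a gripper value outside its range is refused whole. "gripper" is the gripper command: -1 is fully open, 1 is shut, values between are in proportion, set as the call begins (left out, the last holds). The fingers move at their own pace and stop on an object; the grip force is fixed at half the most. Time passes only in rows, so rows that repeat a pose let the fingers close. It gives the time, the measured TCP pose, the force and the opening at its end, in the units of the state.
- r.state(): the state, without advancing time (a new reading comes with each control period).
- imaging.read_camera(name): name is "side" or "top" or "wrist"; returns a dict with "color" (480x640x3 uint8, red, green, blue), "vfov" (degrees; the focal length in pixels is half the picture's height over the tangent of half this angle, whatever the lens; pixels are square), "cx", "cy" (the principal point, pixels), "R" (3x3) and "t" (3): a world point X has camera coordinates R X + t. Camera axes: x right, y down, z forward; pixel columns grow to the right and rows downward; lengths in mm; the calibration is good to about 2 mm. A picture is of the moment at which its call begins. There is no depth.
- job_done(): hands the job in, once; it reports no verdict.
The state is a dict: "time_s": time; "joint_pos": joint angles; "joint_velocities": joint speeds; "effort": joint torques, N m; "ee_pos": TCP position; "orientation": TCP orientation; "wrist_force": force on the tool from outside, world axes, zero at the start; "moment": the same for the moment, N m; "grip_width": finger opening in mm.
Only numpy, scipy, OpenCV 4.12 (cv2) and the standard library are available. Lean on these libraries where they do the work, as an engineer would, in place of code of your own. Each camera call takes 0.05 s, during which the arm holds its last target. There are 200 camera calls.

## Working session

There is one attempt and no reset: what is moved stays moved. The work goes in short steps, Python scripts to look and compute and a tool call to move; the robot and the scene stay as the last step left them, time stands still between calls to the robot, and variables do not carry over. Pictures are saved under pics/ and viewed, about 8 in all and at most 12, crops included, and the job is handed in when it is done.

Besides the shell and the picture viewer there is one more tool, called after ">>>" as name([rows], argument=value, ...), one row to a line, values as JSON. play_rows: Moves the arm, as the interface text tells. Its arguments: {"type":"object","properties":{"series":{"type":"array","items":{"type":"array","items":{"type":"number"}}},"gripper":{"type":"number"}},"required":["series"]}

```bash
mkdir -p pics
cat > h.py <<'E'
import numpy as np, cv2
from station import r, imaging, job_done
def cam(n,save=None):
    d=imaging.read_camera(n); d['f']=240/np.tan(np.radians(d['vfov'])/2); d['R']=np.array(d['R']); d['t']=np.array(d['t'])
    if save: cv2.imwrite(f'pics/{save}.png',d['color'][:,:,::-1])
    np.save(f'pics/{n}.npy',d,allow_pickle=True); return d
def load(n): return np.load(f'pics/{n}.npy',allow_pickle=True).item()
def ray(d,p):
    v=d['R'].T@np.array([(p[0]-d['cx'])/d['f'],(p[1]-d['cy'])/d['f'],1]); return -d['R'].T@d['t'],v/np.linalg.norm(v)
def onz(d,p,z):
    c,v=ray(d,p); return c+v*(z-c[2])/v[2]
def tri(d1,p1,d2,p2):
    c1,v1=ray(d1,p1);c2,v2=ray(d2,p2)
    s=np.linalg.lstsq(np.c_[v1,-v2],c2-c1,rcond=None)[0]; a=c1+s[0]*v1;b=c2+s[1]*v2
    return (a+b)/2,np.linalg.norm(a-b)
def proj(d,X):
    x=d['R']@np.array(X,float)+d['t']; return np.array([d['cx']+d['f']*x[0]/x[2],d['cy']+d['f']*x[1]/x[2]])
E
python3 - <<'E'
from h import *
for n in('side','top','wrist'):
    d=cam(n,n+'0'); print(n,d['vfov'],d['cx'],d['cy'],(-d['R'].T@d['t']).round(),d['R'].round(3).tolist())
print(r.state())
E
```

```text
side 50.21378190163442 324.22865160790855 240.69505713760793 [ 314. -671.  928.] [[0.949, -0.314, 0.021], [-0.198, -0.647, -0.736], [0.245, 0.695, -0.676]]
top 42.87196988774676 322.1462211464528 241.2137107813323 [ 365.   98. 1432.] [[-0.025, -1.0, -0.013], [-0.986, 0.027, -0.167], [0.168, 0.009, -0.986]]
wrist 67.41189835676906 317.95091810199494 240.1929919781002 [ 85. 550. 374.] [[0.298, 0.954, -0.001], [0.904, -0.282, 0.32], [0.306, -0.096, -0.947]]
{'time_s': 0.15, 'joint_pos': array([1.26899665e+00, 8.73636446e-02, 1.75338466e-01, 1.65981611e+00,
       2.04270916e-05, 1.57081799e+00]), 'joint_velocities': array([-0.00129633, -0.00186014,  0.00255113,  0.0007446 ,  0.00036648,
       -0.00052457]), 'effort': array([-5.08814101e-04, -5.20762181e+01,  4.65043795e+01,  1.39277981e-02,
       -4.05531796e-05,  8.93986112e-06]), 'ee_pos': array([163.42479246, 524.97925834, 230.74094373]), 'orientation': array([ 1.50338498e-01,  9.88634443e-01, -5.15009736e-04, -8.86354017e-05]), 'wrist_force': array([-0.00245241, -0.64516677, -0.12351133]), 'moment': array([ 0.01072388,  0.0311244 , -0.02252747]), 'grip_width': 85.52810482210651}
```

View pics/side0.png

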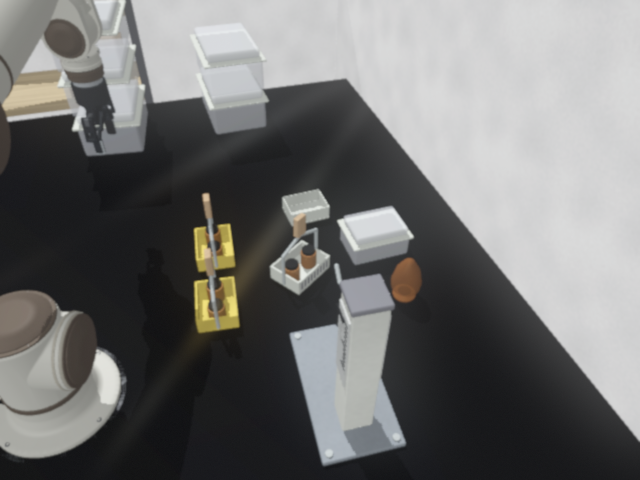

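View pics/top0.png

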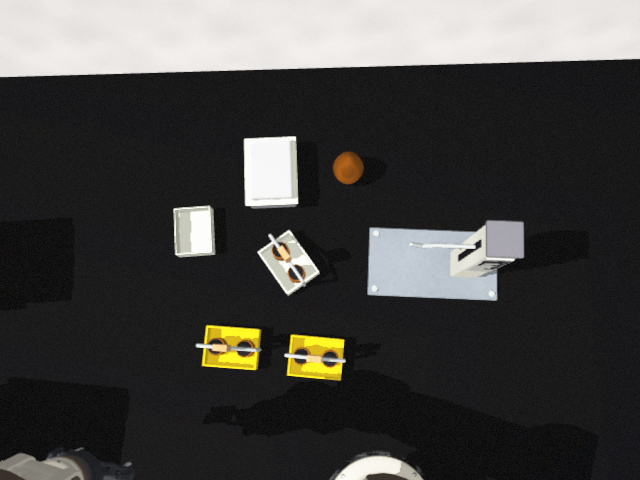

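The side view shows the white carrier at about (300,262) and the stand at (350,380). In the top view the carrier is at (288,262), with its bail running from (271,236) to (304,285). The plate spans (368–498, 228–300) and the hook tip is near (412,244). I'll zoom in to measure.

Run:
```python
from h import *
t=load('top')['color'][:,:,::-1];s=load('side')['color'][:,:,::-1]
a=cv2.resize(t[220:305,250:380],None,fx=3,fy=3,interpolation=3) #130x85 -> 390x255
b=cv2.resize(t[215:305,365:530],(405,221),interpolation=3)
c=cv2.resize(s[205:300,260:340],None,fx=4,fy=4,interpolation=3)  # 320x380
e=cv2.resize(s[255:475,280:410],None,fx=2.6,fy=2.6,interpolation=3)
# four tiles
W=np.zeros((600,800,3),np.uint8)
a=cv2.resize(t[222:302,250:330],(400,400),interpolation=3); W[:400,:400]=a   # x5
c=cv2.resize(s[208:298,264:334],(280,360),interpolation=3); W[:360,405:685]=c # x4
b=cv2.resize(t[215:305,365:530],(330,180),interpolation=3); W[410:590,:330]=b #x2
W=W.copy()
cv2.imwrite('pics/m1.png',W)
# masks
d=load('top'); hsv=cv2.cvtColor(t.copy(),cv2.COLOR_BGR2HSV)
g=cv2.cvtColor(t.copy(),cv2.COLOR_BGR2GRAY)
m=((g>90)).astype(np.uint8); 
n,l,st,ce=cv2.connectedComponentsWithStats(m)
for i in range(1,n):
    if 300<st[i,4]<30000:
        cs=cv2.findContours((l==i).astype(np.uint8),0,2)[0][0]
        print(st[i],ce[i].round(1),cv2.minAreaRect(cs))
```

```text
[ 243  136   56   73 3759] [270.3 171.8] ((270.04827880859375, 171.94837951660156), (71.06053924560547, 53.870086669921875), 88.09085083007812)
[334 155  20  28 383] [343.5 168.2] ((343.327392578125, 168.41624450683594), (19.094209671020508, 26.860137939453125), 4.085616588592529)
[ 173  205   42   53 2013] [193.6 231. ] ((193.56602478027344, 231.01885986328125), (50.82155227661133, 40.65724563598633), 87.51044464111328)
[ 367  220  157   81 9896] [440.9 260.6] ((445.41680908203125, 258.5779724121094), (154.98387145996094, 80.11961364746094), 1.847610354423523)
[ 257  230   63   66 2061] [287.8 261.9] ((286.189208984375, 259.8648681640625), (63.23871612548828, 40.68667221069336), 54.462318420410156)
[ 195  325   66   45 2172] [230.4 347.2] ((227.54505920410156, 346.8922119140625), (65.1917724609375, 41.885250091552734), 4.23639440536499)
[ 284  334   62   47 2108] [315. 357.] ((314.5506591796875, 356.91748046875), (61.37708282470703, 42.10198974609375), 4.969740390777588)
[   0  454   84   26 1566] [ 41.8 467.7] ((41.5, 466.5), (25.0, 83.0), 90.0)
[ 334  455   89   25 1363] [377.2 468.3] ((378.0, 467.0), (24.0, 88.0), 90.0)
```

View pics/m1.png

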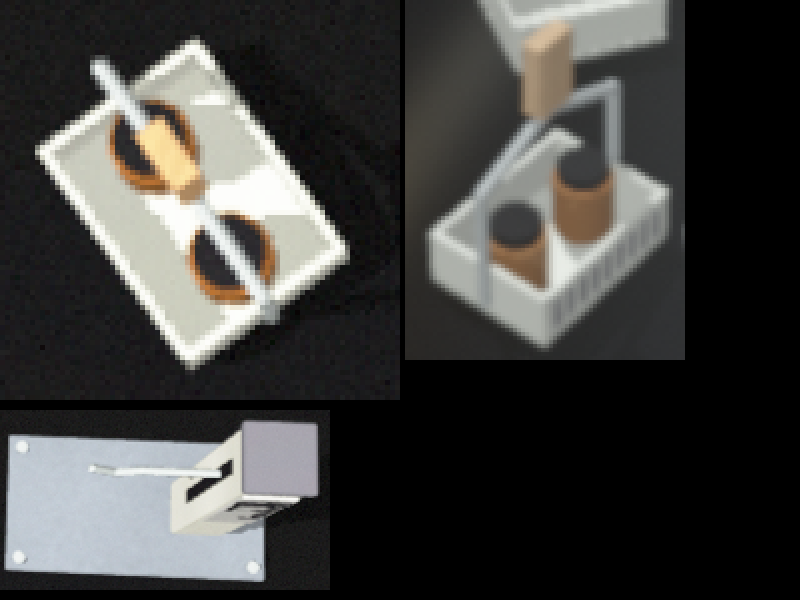

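The zoomed crop gives these points. In the top view: basket rim corners at tile (38,150), (195,42), (348,250), (190,365); handle top centre about (168,155); bail shoulders (100,65) and (270,315). The plate corners are at tile (10,436), (6,570), (264,580) and the hook tip is at (92,468).

Run:
```python
from h import *
t=load('top');s=load('side')
T=lambda u,v:(( u+.5)/5-.5+250,(v+.5)/5-.5+222)
S=lambda u,v:((u-405+.5)/4-.5+264,(v+.5)/4-.5+208)
B=lambda u,v:((u+.5)/2-.5+365,(v-410+.5)/2-.5+215)
C=[onz(t,T(*p),40)[:2] for p in((38,150),(195,42),(348,250),(190,365))]
C=np.array(C);print('rim',C.round(1).tolist(),C.mean(0).round(1),[np.linalg.norm(C[i]-C[i-1]).round(1) for i in range(4)])
ang=lambda v:np.degrees(np.arctan2(v[1],v[0])).round(1)
print('long dir',ang(C[0]-C[3]),ang(C[1]-C[2]),'short',ang(C[1]-C[0]),ang(C[2]-C[3]))
a,b=onz(t,T(100,65),104),onz(t,T(270,315),104);print('bail',a.round(1),b.round(1),((a+b)/2).round(1),ang(a-b),np.linalg.norm(a-b))
print('handle top',onz(t,T(168,155),182).round(1))
Cs=np.array([onz(s,S(*p),40)[:2] for p in((428,235),(545,298),(670,187))]);print('side rim',Cs.round(1).tolist(),((Cs[0]+Cs[2])/2).round(1))
print('handle tri (mid)',tri(t,proj(t,onz(t,T(168,155),182)),s,S(548,38)))
# stand
P=[onz(t,B(*p),12)[:2] for p in((10,436),(6,570),(264,580))]
P=np.array(P);print('plate',P.round(1).tolist(),ang(P[0]-P[1]),ang(P[1]-P[2]),np.linalg.norm(P[0]-P[1]),np.linalg.norm(P[1]-P[2]))
# side plate corners
sp=np.array([onz(s,p,12)[:2] for p in((291,331),(323,465),(405,443))]);print('side plate',sp.round(1).tolist(),ang(sp[0]-sp[1]),ang(sp[2]-sp[1]))
cap=np.array([onz(t,B(*p),364)[:2] for p in((244,422),(317,424),(317,496),(243,492))]);print('cap',cap.round(1).tolist(),cap.mean(0))
print('tip',onz(t,B(92,468),270))
from scipy.spatial.transform import Rotation as R
print(R.from_quat(r.state()['orientation']).as_matrix().round(3))
```

```text
rim [[581.1, 261.5], [629.8, 188.3], [530.9, 119.7], [480.2, 192.9]] [555.5 190.6] [np.float64(122.0), np.float64(88.0), np.float64(120.3), np.float64(89.1)]
long dir 34.2 34.7 short -56.4 -55.3
bail [608.4 226.3 104. ] [495.7 153.4 104. ] [552.1 189.8 104. ] 32.9 134.24377687652824
handle top [555.5 191.  182. ]
side rim [[479.4, 193.1], [532.6, 122.4], [633.2, 189.6]] [556.3 191.4]
handle tri (mid) (array([556.12668288, 191.28370884, 178.39798948]), np.float64(0.22115166595208802))
plate [[635.3, -1.8], [477.3, 8.9], [458.0, -288.3]] -3.9 86.3 158.31730132307584 297.73167666023846
side plate [[482.3, 11.1], [457.0, -292.9], [614.8, -300.5]] 85.2 -2.8
cap [[575.1, -184.9], [571.5, -249.2], [507.1, -244.1], [512.4, -179.6]] [ 541.52103377 -214.43089438]
tip [552.59827917 -61.10841139 270.        ]
[[-0.955  0.297 -0.   ]
 [ 0.297  0.955 -0.001]
 [ 0.    -0.001 -1.   ]]
```

Carrier: centre about (556,191), long axis at yaw 34.3°. Stand: yaw about −3.8°, origin (541.7,−215.5), notch at (550.3,−86). I'll move above the handle first, with the tool y axis along the carrier's x.

>>> play_rows([
  [-2,-0.9,0,0,0,0.03],
  [-6,-2.6,0,0,0,0.085],
  [-11,-4.7,0,0,0,0.155],
  [-16,-6.8,0,0,0,0.225],
  [-21,-9,0,0,0,0.3],
  [-26,-11.1,0,0,0,0.37],
  [-31,-13.2,0,0,0,0.44],
  [-36,-15.4,0,0,0,0.51],
  [-41,-17.5,0,0,0,0.58],
  [-45,-19.2,0,0,0,0.635],
  [-47.4,-20.24,0,0,0,0.67],
  [-47.4,-20.24,0,0,0,0.67],
], gripper=-1)

```text
time_s: 1.65
ee_pos: [556.7, 188.7, 230.7]
orientation: [0.469, 0.883, -0.0, -0.0]
wrist_force: [-0.6, -0.3, -0.8]
grip_width: 85.2
```

Run:
```python
from h import *
from scipy.spatial.transform import Rotation as R
d=cam('wrist','w1');st=r.state();print(st['time_s'],st['ee_pos'],R.from_quat(st['orientation']).as_matrix().round(3).tolist(),st['wrist_force'],st['joint_pos'])
for z in(128,182): print(z,proj(d,[556,191,z]))
```

```text
1.7 [556.00447259 189.64627287 230.96440928] [[-0.562, 0.827, -0.001], [0.827, 0.562, -0.0], [0.0, -0.001, -1.0]] [-0.56160162  1.06916565 -0.67503917] [3.28695128e-01 1.79704967e-01 2.78175950e-01 1.67012512e+00
 3.71518135e-05 1.30264426e+00]
128 [318.20754801 235.88054384]
182 [318.17190362 264.83169212]
```

View pics/w1.png

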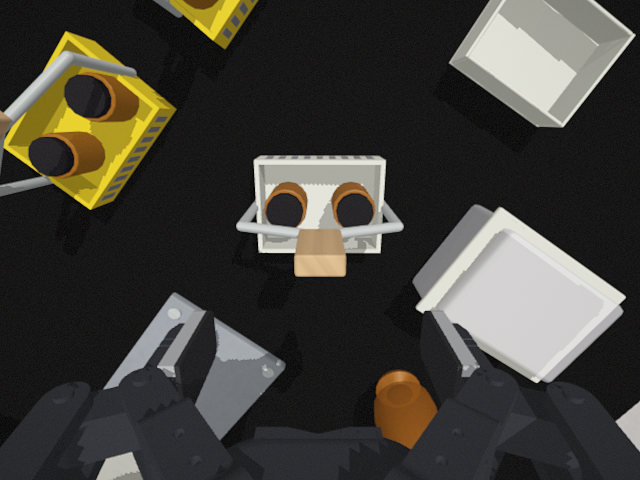

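The wrist view shows the handle top centred at (320,266), against a predicted (318,265), and square to the jaws. Descending and gripping.

>>> play_rows([
  [0.1,0.05,1,0,0,0],
  [0.1,0.05,2.5,0,0,0],
  [0.1,0.05,4,0,0,0],
  [0.1,0.05,5.5,0,0,0],
  [0.1,0.05,7,0,0,0],
  [0.1,0.05,8,0,0,0],
  [0.1,0.05,8.7,0,0,0],
  [0.1,0.05,9.0,0,0,0],
  [0.1,0.05,9.0,0,0,0],
])

```text
time_s: 2.82
ee_pos: [555.8, 192.1, 141.4]
orientation: [0.467, 0.884, 0.0, 0.0]
wrist_force: [-0.2, 0.6, -0.2]
grip_width: 85.8
```

>>> play_rows([
  [0,0,0,0,0,0],
  [0,0,0,0,0,0],
  [0,0,0,0,0,0],
  [0,0,0,0,0,0],
  [0,0,0,0,0,0],
  [0,0,0,0,0,0],
  [0,0,0,0,0,0],
  [0,0,0,0,0,0],
  [0,0,0,0,0,0],
  [0,0,0,0,0,0],
], gripper=1)

```text
time_s: 4.08
ee_pos: [555.8, 192.0, 141.6]
orientation: [0.467, 0.884, 0.0, 0.0]
wrist_force: [-2.5, -1.9, 5.5]
grip_width: 29.2
```

```bash
cat > f.py <<'E'
from h import *
for i in range(6):
    imaging.read_camera('wrist'); s=r.state(); print(s['time_s'],s['ee_pos'].round(2),s['wrist_force'].round(2),s['moment'].round(3),round(s['grip_width'],1),s['effort'][1:4].round(2))
E
python3 f.py
```

```text
4.125 [555.76 192.01 141.57] [-1.49 -2.15  3.98] [-0.342  0.329  0.047] 29.4 [-54.17  45.41  -1.08]
4.175 [555.77 192.01 141.59] [-1.62 -2.42  5.44] [-0.391  0.411  0.005] 29.3 [-54.17  45.41  -1.08]
4.225 [555.74 192.01 141.56] [-2.21 -1.86  5.47] [-0.412  0.37  -0.   ] 29.7 [-54.17  45.41  -1.08]
4.275 [555.78 192.02 141.6 ] [-2.05 -3.03  4.87] [-0.411  0.328  0.012] 29.5 [-54.17  45.41  -1.08]
4.325 [555.77 192.   141.58] [-2.19 -1.99  5.76] [-0.399  0.349 -0.031] 28.7 [-54.17  45.41  -1.08]
4.375 [555.75 192.   141.56] [-2.14 -2.02  4.52] [-0.384  0.356  0.018] 29.5 [-54.17  45.41  -1.08]
```

Gripped, opening 29 mm. Lifting 17 cm, slowly at first.

>>> play_rows([
  [0,0,-0.2,0,0,0],
  [0,0,-0.7,0,0,0],
  [0,0,-1.7,0,0,0],
  [0,0,-3.2,0,0,0],
  [0,0,-5,0,0,0],
  [0,0,-7,0,0,0],
  [0,0,-9,0,0,0],
  [0,0,-11,0,0,0],
  [0,0,-13,0,0,0],
  [0,0,-14.8,0,0,0],
  [0,0,-16.2,0,0,0],
  [0,0,-17,0,0,0],
])

```text
time_s: 5.88
ee_pos: [555.9, 192.2, 313.0]
orientation: [0.467, 0.884, 0.001, 0.001]
wrist_force: [0.2, -0.7, -5.2]
grip_width: 29.2
```

>>> play_rows([
  [0,0,0,0,0,0],
  [0,0,0,0,0,0],
  [0,0,0,0,0,0],
])

```text
time_s: 6.25
ee_pos: [555.6, 192.0, 310.7]
orientation: [0.467, 0.884, -0.0, -0.0]
wrist_force: [-0.4, 0.4, -5.2]
grip_width: 29.5
```

```bash
python3 f.py
python3 - <<'E'
from h import *
s=cam('side');t=cam('top');st=r.state();print(st['ee_pos'],st['orientation'])
W=np.hstack([cv2.resize(x,(400,300)) for x in (s['color'][150:330,200:440],t['color'][170:350,220:460])])
cv2.imwrite('pics/m2.png',W[:,:,::-1])
E
```

```text
6.3 [555.61 192.04 310.79] [ 1.12 -0.45 -5.38] [-0.022  0.004 -0.038] 29.4 [-62.29  47.07   0.  ]
6.35 [555.62 192.06 310.91] [ 0.85  0.03 -5.48] [-0.028  0.032  0.042] 29.3 [-62.22  47.     0.  ]
6.4 [555.64 192.08 311.  ] [-0.25 -0.   -6.04] [-0.074  0.038 -0.006] 29.3 [-62.19  46.97   0.  ]
6.45 [555.67 192.08 311.07] [ 0.6   0.29 -5.31] [ 0.005  0.004 -0.038] 29.0 [-62.18  46.96   0.  ]
6.5 [555.71 192.1  311.15] [ 0.02 -0.49 -5.57] [ 0.049  0.023 -0.002] 29.4 [-62.18  46.96   0.  ]
6.55 [555.72 192.08 311.21] [ 0.51 -0.65 -5.32] [0.039 0.03  0.011] 29.1 [-62.19  46.97   0.  ]
[555.73360467 192.12008362 311.25717435] [ 4.66994835e-01  8.84260043e-01 -5.67194209e-06 -1.22124241e-05]
```

View pics/m2.png

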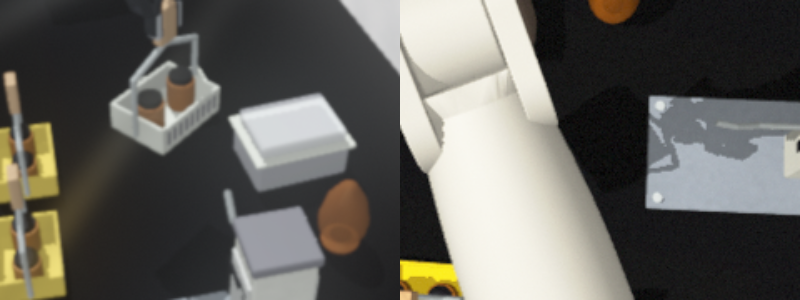

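The carrier is held level (side view). Weight is about 5.4 N, so I expect about 58 mm of travel. Next, turn −38° and move to a point 80 mm in front of the notch.

>>> play_rows([
  [-0.3,-0.2,0,0,0,0.012],
  [-1,-0.7,0,0,0,0.04],
  [-2.2,-1.5,0,0,0,0.09],
  [-3.9,-2.65,0,0,0,0.16],
  [-5.9,-4.0,0,0,0,0.24],
  [-8.1,-5.5,0,0,0,0.33],
  [-10.3,-7.0,0,0,0,0.42],
  [-12.4,-8.45,0,0,0,0.505],
  [-14.1,-9.6,0,0,0,0.575],
  [-15.4,-10.5,0,0,0,0.627],
  [-16.1,-11,0,0,0,0.655],
  [-16.35,-11.15,0,0,0,0.665],
])

```text
time_s: 8.15
ee_pos: [555.8, -6.1, 311.3]
orientation: [0.73, 0.683, 0.0, -0.0]
wrist_force: [-0.9, 0.2, -6.1]
grip_width: 29.2
```

>>> play_rows([
  [0,0,0,0,0,0],
  [0,0,0,0,0,0],
  [0,0,0,0,0,0],
  [0,0,0,0,0,0],
])

```text
time_s: 8.65
ee_pos: [555.8, -5.5, 311.3]
orientation: [0.73, 0.684, -0.0, -0.0]
wrist_force: [0.6, 0.1, -5.2]
grip_width: 29.0
```

```bash
python3 f.py
python3 - <<'E'
from h import *
from scipy.spatial.transform import Rotation as R
s=cam('side');t=cam('top');st=r.state();p=st['ee_pos'];M=R.from_quat(st['orientation']).as_matrix();print(p,M.round(3).tolist())
y=np.array([.0663,.9978,0]); O=np.array([541.7,-215.5,0])
for n,X in dict(tip=O+154*y+[0,0,272],notch=O+130*y+[0,0,250],bail=p+[0,0,-16.6]).items(): print(n,X.round(1),proj(s,X).round(1),proj(t,X).round(1))
print('goal bail notch minus bail',(O+130*y+[0,0,250]-p-[0,0,-16.6]))
W=np.hstack([cv2.resize(s['color'][190:340,270:420],(450,450),interpolation=3),cv2.resize(t['color'][190:340,350:460],(330,450),interpolation=3)])
cv2.imwrite('pics/m3.png',W[:,:,::-1])
E
```

```text
8.7 [555.84  -5.6  311.28] [-0.02  0.12 -5.06] [-0.008  0.011  0.011] 29.2 [-57.06  47.24   0.  ]
8.75 [555.82  -5.67 311.28] [-1.26  0.9  -5.58] [0.013 0.032 0.039] 29.3 [-57.06  47.24   0.  ]
8.8 [555.83  -5.7  311.27] [ 0.38  0.27 -4.97] [-0.004 -0.045  0.031] 29.1 [-57.06  47.24   0.  ]
8.85 [555.84  -5.77 311.28] [ 0.62  0.6  -5.  ] [ 0.02   0.026 -0.033] 29.3 [-57.07  47.24   0.  ]
8.9 [555.82  -5.77 311.3 ] [-0.29 -0.41 -5.76] [-0.008  0.027 -0.027] 29.7 [-57.07  47.24   0.  ]
8.95 [555.84  -5.79 311.29] [ 0.15  0.38 -6.43] [-0.036 -0.033 -0.01 ] 29.1 [-57.07  47.24   0.  ]
[555.83834599  -5.80669933 311.27769356] [[0.066, 0.998, -0.0], [0.998, -0.066, -0.0], [-0.0, -0.0, -1.0]]
tip [551.9 -61.8 272. ] [335.7 264. ] [411.3 243.9]
notch [550.3 -85.8 250. ] [338.8 281.8] [422.1 246.2]
bail [555.8  -5.8 294.7] [328.2 234.4] [383.  240.7]
goal bail notch minus bail [ -5.51934599 -79.97930067 -44.67769356]
```

View pics/m3.png

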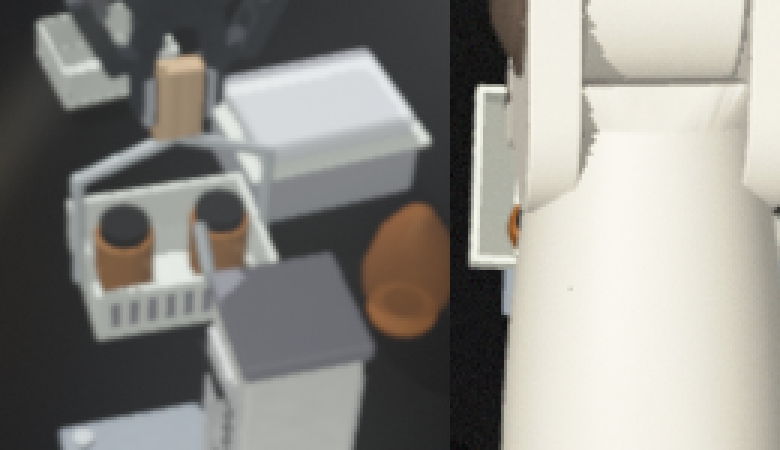

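In the side view the bail apex is at about (330,236) and the hook tip at (337,264). Both are within 2 px of prediction, so the offset between them holds. Moving in 80 mm along tool −x, about 18 mm above the tip.

>>> play_rows([
  [-0.2,0,0,0,0,0],
  [-0.7,0,0,0,0,0],
  [-1.5,0,0,0,0,0],
  [-2.4,0,0,0,0,0],
  [-3.3,0,0,0,0,0],
  [-4.2,0,0,0,0,0],
  [-5.1,0,0,0,0,0],
  [-6.0,0,0,0,0,0],
  [-6.8,0,0,0,0,0],
  [-7.4,0,0,0,0,0],
  [-7.8,0,0,0,0,0],
  [-8.0,0,0,0,0,0],
])

```text
time_s: 10.55
ee_pos: [550.5, -85.8, 311.3]
orientation: [0.73, 0.683, 0.0, -0.0]
wrist_force: [0.5, 0.7, -5.6]
grip_width: 29.4
```

>>> play_rows([
  [0,0,0,0,0,0],
  [0,0,0,0,0,0],
  [0,0,0,0,0,0],
])

```text
time_s: 10.92
ee_pos: [550.6, -85.4, 311.3]
orientation: [0.73, 0.683, 0.0, 0.0]
wrist_force: [0.1, 0.2, -5.4]
grip_width: 29.4
```

```bash
python3 f.py
python3 - <<'E'
from h import *
s=cam('side');w=cam('wrist');t=cam('top')
for X in([550.3,-85.8,250],[551.9,-61.8,272],r.state()['ee_pos']+[0,0,-16.6]): print(proj(s,X).round(1),proj(w,X).round(1))
W=np.hstack([cv2.resize(s['color'][200:350,270:420],(420,420),interpolation=3),cv2.resize(w['color'],(380,285))[:,:] if 0 else cv2.copyMakeBorder(cv2.resize(w['color'],(380,285)),0,135,0,0,0)])
cv2.imwrite('pics/m4.png',W[:,:,::-1])
E
```

```text
10.975 [550.57 -85.47 311.32] [-0.48 -0.62 -5.77] [ 0.041 -0.048  0.029] 29.4 [-57.28  47.23   0.  ]
11.025 [550.56 -85.49 311.3 ] [ 0.62  0.59 -4.99] [-0.049 -0.007 -0.008] 29.4 [-57.28  47.23   0.  ]
11.075 [550.57 -85.53 311.28] [-0.07 -0.42 -5.33] [-0.034  0.007 -0.006] 29.3 [-57.28  47.23   0.  ]
11.125 [550.6  -85.55 311.3 ] [ 0.35 -0.51 -4.74] [ 0.044  0.025 -0.004] 28.9 [-57.28  47.23   0.  ]
11.175 [550.57 -85.56 311.3 ] [ 0.08 -0.56 -5.45] [0.048 0.073 0.024] 29.1 [-57.28  47.23   0.  ]
11.225 [550.54 -85.58 311.29] [ 1.01 -0.11 -5.61] [-0.023  0.037  0.051] 29.6 [-57.28  47.23   0.  ]
[338.8 281.8] [316.5 261.6]
[335.7 264. ] [316.2 235.2]
[340.  264.2] [316.5 295.2]
```

View pics/m4.png

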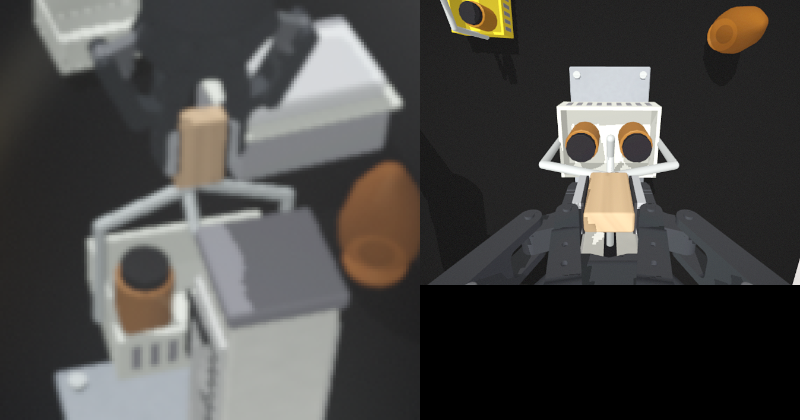

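In the wrist view the hook tip at about (321,232) stands in the window, centred under the handle block (320) and clear on both sides. Lowering slowly.

>>> play_rows([
  [0,0,0.1,0,0,0],
  [0,0,0.35,0,0,0],
  [0,0,0.65,0,0,0],
  [0,0,0.95,0,0,0],
  [0,0,1.25,0,0,0],
  [0,0,1.55,0,0,0],
  [0,0,1.85,0,0,0],
  [0,0,2.15,0,0,0],
  [0,0,2.45,0,0,0],
  [0,0,2.7,0,0,0],
  [0,0,2.9,0,0,0],
  [0,0,3.0,0,0,0],
])

```text
time_s: 12.88
ee_pos: [550.5, -85.6, 281.2]
orientation: [0.73, 0.683, -0.0, -0.0]
wrist_force: [-0.2, 0.4, -5.5]
grip_width: 29.2
```

```bash
python3 f.py
```

```text
12.925 [550.52 -85.63 281.09] [-0.82  0.85 -5.79] [-0.011 -0.03  -0.006] 29.1 [-5.723e+01  4.852e+01  3.000e-02]
12.975 [550.52 -85.64 281.23] [-0.01 -0.44 -4.63] [-0.038  0.019 -0.001] 29.3 [-5.671e+01  4.805e+01 -4.000e-02]
13.025 [550.57 -85.62 281.31] [-0.53 -0.58 -5.79] [-0.001 -0.045  0.023] 29.4 [-5.659e+01  4.799e+01 -2.000e-02]
13.075 [550.6  -85.61 281.37] [-0.13 -0.61 -5.71] [0.015 0.041 0.022] 29.5 [-5.661e+01  4.802e+01 -1.000e-02]
13.125 [550.59 -85.62 281.38] [ 0.24 -0.39 -5.45] [-0.025  0.019  0.051] 29.2 [-56.64  48.06  -0.  ]
13.175 [550.61 -85.62 281.39] [ 0.15  0.06 -5.29] [-0.014  0.011  0.002] 29.0 [-56.67  48.09   0.  ]
```

>>> play_rows([
  [0,0,0.15,0,0,0],
  [0,0,0.35,0,0,0],
  [0,0,0.6,0,0,0],
  [0,0,0.85,0,0,0],
  [0,0,1.1,0,0,0],
  [0,0,1.35,0,0,0],
  [0,0,1.6,0,0,0],
  [0,0,1.8,0,0,0],
  [0,0,1.95,0,0,0],
  [0,0,2.0,0,0,0],
  [0,0,2.0,0,0,0],
  [0,0,2.0,0,0,0],
])

```text
time_s: 14.68
ee_pos: [550.6, -85.6, 261.4]
orientation: [0.73, 0.683, 0.0, 0.0]
wrist_force: [0.2, 0.3, -4.0]
grip_width: 29.4
```

```bash
cat > g.py <<'E'
from h import *
L=[]
for i in range(14): imaging.read_camera('wrist'); s=r.state(); L.append(np.r_[s['wrist_force'],s['moment'],s['ee_pos'],s['effort'][1:4]])
L=np.array(L); print(s['time_s'],L.mean(0).round(3),(L[:,2].std()/np.sqrt(13)).round(3))
E
python3 g.py
```

```text
15.375 [ 6.10000e-01  3.06000e-01 -3.64100e+00  5.20000e-02 -7.10000e-02
  5.00000e-03  5.50575e+02 -8.56240e+01  2.61315e+02 -5.54810e+01
  4.76740e+01  1.24000e-01] 0.134
```

The hook has taken about 1.8 N over about 18 mm, as the spring rate predicts. There's a small side force of +0.6 N in x, so I'll shift +1.5 mm along tool y while lowering a further 28 mm.

>>> play_rows([
  [0,0.03,0.1,0,0,0],
  [0,0.06,0.35,0,0,0],
  [0,0.09,0.65,0,0,0],
  [0,0.12,0.95,0,0,0],
  [0,0.15,1.25,0,0,0],
  [0,0.15,1.55,0,0,0],
  [0,0.15,1.85,0,0,0],
  [0,0.15,2.15,0,0,0],
  [0,0.15,2.45,0,0,0],
  [0,0.15,2.65,0,0,0],
  [0,0.15,2.77,0,0,0],
  [0,0.15,2.8,0,0,0],
])

```text
time_s: 16.88
ee_pos: [552.0, -85.7, 233.3]
orientation: [0.73, 0.683, 0.0, -0.0]
wrist_force: [-1.3, 3.3, -1.9]
grip_width: 29.2
```

>>> play_rows([
  [0,0,0,0,0,0],
  [0,0,0,0,0,0],
  [0,0,0,0,0,0],
  [0,0,0,0,0,0],
])

```text
time_s: 17.38
ee_pos: [552.0, -85.7, 233.3]
orientation: [0.73, 0.683, -0.0, -0.0]
wrist_force: [-2.1, 2.1, -1.9]
grip_width: 28.9
```

```bash
python3 g.py
```

```text
18.075 [-1.98700e+00  2.61900e+00 -9.76000e-01  5.75000e-01  4.31000e-01
 -6.00000e-03  5.52050e+02 -8.57070e+01  2.33282e+02 -5.38700e+01
  4.78250e+01 -9.80000e-01] 0.096
```

Side forces at the bail are now −2.0 N in x and +2.6 N in y, so it sits slightly off the notch centre. Easing it −1 mm in tool y and +1 mm in tool x.

>>> play_rows([
  [0.02,-0.02,0,0,0,0],
  [0.04,-0.04,0,0,0,0],
  [0.06,-0.06,0,0,0,0],
  [0.08,-0.08,0,0,0,0],
  [0.1,-0.1,0,0,0,0],
  [0.1,-0.1,0,0,0,0],
])

```text
time_s: 18.82
ee_pos: [551.4, -84.7, 233.4]
orientation: [0.73, 0.683, 0.0, 0.0]
wrist_force: [2.8, -0.1, -1.5]
grip_width: 29.3
```

```bash
python3 g.py
```

```text
19.525 [ 4.24100e+00 -4.61000e-01 -9.45000e-01 -1.45000e-01 -9.63000e-01
  7.00000e-03  5.51296e+02 -8.47090e+01  2.33340e+02 -5.40640e+01
  4.55310e+01  1.87200e+00] 0.171
```

The y force is now small, but x flipped to +4.2 N; lateral contact is stiff at about 6 N/mm. I'll move back +0.6 mm in tool y.

>>> play_rows([
  [0,0.02,0,0,0,0],
  [0,0.04,0,0,0,0],
  [0,0.06,0,0,0,0],
  [0,0.06,0,0,0,0],
])

```text
time_s: 20.02
ee_pos: [551.4, -84.7, 233.2]
orientation: [0.73, 0.683, -0.0, -0.0]
wrist_force: [0.9, -0.5, -0.9]
grip_width: 29.0
```

```bash
python3 g.py
```

```text
20.725 [-3.60000e-02 -7.12000e-01 -1.04000e+00 -8.30000e-02 -2.40000e-02
  4.00000e-03  5.51529e+02 -8.46850e+01  2.33221e+02 -5.39170e+01
  4.69980e+01  5.60000e-02] 0.112
```

Side forces are nearly zero now. Residual weight is about 0.85 N, so lower 9 mm more.

>>> play_rows([
  [0,0,0.1,0,0,0],
  [0,0,0.25,0,0,0],
  [0,0,0.4,0,0,0],
  [0,0,0.55,0,0,0],
  [0,0,0.7,0,0,0],
  [0,0,0.82,0,0,0],
  [0,0,0.9,0,0,0],
  [0,0,0.9,0,0,0],
])

```text
time_s: 21.72
ee_pos: [551.7, -84.7, 224.3]
orientation: [0.73, 0.683, 0.0, 0.0]
wrist_force: [0.3, -0.2, 0.5]
grip_width: 29.4
```

```bash
sed -i 's/range(14)/range(40)/;s/sqrt(13)/sqrt(39)/' g.py; python3 g.py
python3 - <<'E'
from h import *
s=cam('side');w=cam('wrist')
W=np.hstack([cv2.resize(s['color'][230:380,270:420],(400,400),interpolation=3),cv2.resize(w['color'][100:420,160:480],(400,400))])
cv2.imwrite('pics/m5.png',W[:,:,::-1])
E
```

```text
23.725 [-6.99000e-01  4.85000e-01 -3.12000e-01  7.30000e-02  1.53000e-01
  6.00000e-03  5.51729e+02 -8.46940e+01  2.24296e+02 -5.33550e+01
  4.70270e+01 -3.20000e-01] 0.078
```

View pics/m5.png

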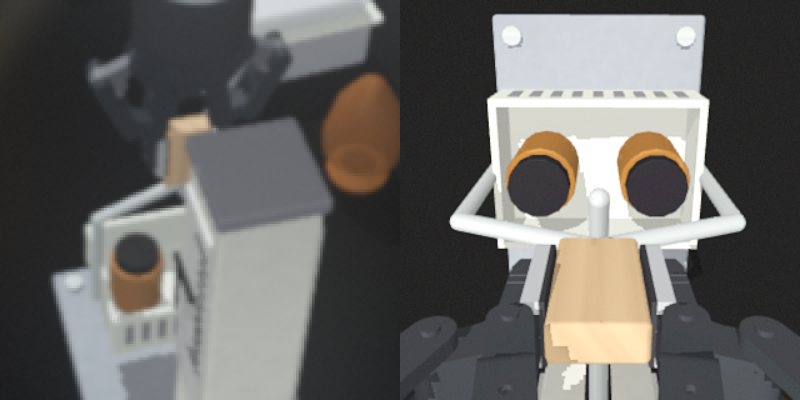

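The bail is seated: in the wrist view the hook tip stands in front of the bail, centred, and the residual is about 0.2 N. A final small nudge and settle, then release.

>>> play_rows([
  [0.01,-0.01,0.06,0,0,0],
  [0.02,-0.01,0.12,0,0,0],
  [0.02,-0.01,0.12,0,0,0],
  [0.02,-0.01,0.12,0,0,0],
])

```text
time_s: 24.32
ee_pos: [551.7, -84.6, 223.1]
orientation: [0.73, 0.683, -0.0, 0.0]
wrist_force: [0.3, -1.1, 0.0]
grip_width: 29.2
```

```bash
python3 g.py; python3 -c "
from h import *
cam('side','pre')"
```

```text
26.325 [ 4.56000e-01 -1.92000e+00 -2.79000e-01 -4.50000e-01 -1.00000e-01
 -4.00000e-03  5.51661e+02 -8.45310e+01  2.23096e+02 -5.33330e+01
  4.64510e+01  3.31000e-01] 0.082
```

>>> play_rows([
  [-0.008,0,0.05,0,0,0],
  [-0.016,0.004,0.05,0,0,0],
  [-0.016,0.004,0.05,0,0,0],
  [-0.016,0.004,0.05,0,0,0],
])

```text
time_s: 26.88
ee_pos: [551.7, -84.6, 222.6]
orientation: [0.73, 0.683, 0.0, -0.0]
wrist_force: [0.9, -0.5, -0.6]
grip_width: 29.2
```

```bash
python3 g.py; python3 -c "
from h import *
cam('side','pre')"
```

```text
Traceback (most recent call last):
  File "g.py", line 3, in <module>
    for i in range(40): imaging.read_camera('wrist'); s=r.state(); L.append(np.r_[s['wrist_force'],s['moment'],s['ee_pos'],s['effort'][1:4]])
                        ~~~~~~~~~~~~~~~~~~~^^^^^^^^^
ValueError: 200 camera calls are used up
Traceback (most recent call last):
  File "h.py", line 4, in cam
    d=imaging.read_camera(n); d['f']=240/np.tan(np.radians(d['vfov'])/2); d['R']=np.array(d['R']); d['t']=np.array(d['t'])
ValueError: 200 camera calls are used up
```

Camera calls are used up, so I'll check the state readings from here.

```bash
cat > q.py <<'E'
from station import r
s=r.state(); print(s['time_s'],s['ee_pos'].round(2),s['wrist_force'].round(2),s['moment'].round(3),s['effort'].round(2),s['grip_width'])
E
python3 q.py
```

```text
27.875 [551.66 -84.6  222.6 ] [ 0.1  -0.13 -0.06] [-0.06  -0.125 -0.031] [  0.18 -53.3   46.51   0.24   0.1    0.  ] 28.975254924208045
```

Side forces are about 0.3–0.5 N and the vertical is about 0. Releasing.

>>> play_rows([
  [0,0,0,0,0,0],
  [0,0,0,0,0,0],
  [0,0,0,0,0,0],
  [0,0,0,0,0,0],
  [0,0,0,0,0,0],
  [0,0,0,0,0,0],
  [0,0,0,0,0,0],
  [0,0,0,0,0,0],
  [0,0,0,0,0,0],
  [0,0,0,0,0,0],
], gripper=-1)

```text
time_s: 29.12
ee_pos: [551.7, -84.6, 222.6]
orientation: [0.73, 0.683, -0.0, -0.0]
wrist_force: [-1.0, -0.4, -0.5]
grip_width: 85.4
```

```bash
python3 q.py
```

```text
29.125 [551.67 -84.63 222.57] [-1.03 -0.42 -0.52] [ 0.    -0.016 -0.034] [  0.   -53.16  46.6    0.     0.    -0.  ] 85.40505182845358
```

Released. Joint torques changed by only 0.14 N m and nothing touches the robot. Withdrawing straight up.

>>> play_rows([
  [0,0,-0.3,0,0,0],
  [0,0,-1,0,0,0],
  [0,0,-2,0,0,0],
  [0,0,-3,0,0,0],
  [0,0,-4.2,0,0,0],
  [0,0,-5.6,0,0,0],
  [0,0,-7,0,0,0],
  [0,0,-8.5,0,0,0],
  [0,0,-10,0,0,0],
  [0,0,-11.2,0,0,0],
  [0,0,-12,0,0,0],
  [0,0,-12,0,0,0],
])

```text
time_s: 30.62
ee_pos: [551.9, -84.7, 343.2]
orientation: [0.73, 0.683, 0.0, 0.0]
wrist_force: [0.7, 0.8, 1.3]
grip_width: 85.8
```

>>> play_rows([
  [0,0,0,0,0,0],
  [0,0,0,0,0,0],
  [0,0,0,0,0,0],
  [0,0,0,0,0,0],
  [0,0,0,0,0,0],
  [0,0,0,0,0,0],
  [0,0,0,0,0,0],
  [0,0,0,0,0,0],
  [0,0,0,0,0,0],
  [0,0,0,0,0,0],
  [0,0,0,0,0,0],
  [0,0,0,0,0,0],
])

```text
time_s: 32.12
ee_pos: [551.7, -84.6, 342.6]
orientation: [0.73, 0.683, 0.0, -0.0]
wrist_force: [-0.1, -0.1, 1.1]
grip_width: 85.2
```

>>> play_rows([
  [0,0,0,0,0,0],
  [0,0,0,0,0,0],
  [0,0,0,0,0,0],
  [0,0,0,0,0,0],
  [0,0,0,0,0,0],
  [0,0,0,0,0,0],
  [0,0,0,0,0,0],
  [0,0,0,0,0,0],
  [0,0,0,0,0,0],
  [0,0,0,0,0,0],
  [0,0,0,0,0,0],
  [0,0,0,0,0,0],
])

```text
time_s: 33.62
ee_pos: [551.7, -84.6, 342.6]
orientation: [0.73, 0.683, -0.0, -0.0]
wrist_force: [0.3, 0.2, 0.5]
grip_width: 85.3
```

```bash
python3 q.py; python3 -c "
from station import job_done
print(job_done())"
```

```text
33.625 [551.66 -84.63 342.57] [0.26 0.2  0.48] [ 0.057 -0.055 -0.075] [ -0.   -55.25  43.49   0.    -0.     0.  ] 85.28437483737888
the job is handed in; nothing more can be done
None
```

The carrier should be hanging freely on the scale's hook. I handed the job in at 33.6 s, but I had no picture after letting go to confirm it.

- **What I did:** I gripped the handle block across its 30 mm and lifted the carrier. I brought the bail in over the hook tip with about 18 mm to spare and lowered it at no more than about 25 mm/s. The wrist force fell from about −5.4 N to about −0.3 N, close to zero load; I then lowered a further 1.7 mm, opened the gripper, withdrew 12 cm straight up and let it settle for 3 s.
- **Checks that agreed:** The last picture, taken just before release, showed the hook tip standing in front of the bail, centred under the handle. On opening, joint 2's torque changed by only about 0.14 N m, which is roughly 0.25 N or less and 2–3 mm of spring travel. After that, the joint torques showed nothing touching the robot.
- **Checks missing or off:**
  - I used up the 200 camera calls before release by averaging force readings, so neither the hanging carrier nor the settled pointer was seen afterwards.
  - While seating the bail, side forces of up to about 4 N built up. I nudged them down to an estimated 0.3–0.5 N before release.
  - The hook took load about 4 mm higher than I had predicted.

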